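# Set out the condiment set on its tray for the charity-shop shelf

## Robot

A 7-joint arm with a two-finger parallel gripper is mounted at the origin on the work surface. World frame = base frame: x ahead of the robot, y to its left, z up, the work surface at z = 0. Lengths are in mm, angles in degrees, forces in N, time in s.
With the tool pointing down it reaches from about 425 to 1025 mm from the base axis. Payload 3.6 kg.
Tool frame: the origin (TCP) lies at the very end of the fingers, on their centre line; the grasp point (between the pads) lies 19 mm behind it; z points along the fingers, y is the line along which they close (so a half turn about z gives the same grasp; the last joint's range is limited). The gripper opens to 85 mm and grips with 20 to 120 N. Pads are 22 mm wide; open, the fingers measure 114 mm over their backs; the gripper's body (76 mm by 85 mm) begins 54 mm behind the grasp point. The pads swing forward as they close: fully open they stand 13 mm farther back than shut.
Start: joints at [-5.357, 33.873, 2.773, 92.16, -1.908, 54.013, -1.931], TCP at [725.003, 0.003, 231.302] pointing down, gripper open.
Joint ranges: [-153.93, 153.93], [-27.13, 128.08], [-72.61, 78.16], [10.71, 143.7], [-87.88, 267.88], [4.46, 118.87], [-176.78, 176.78]. Speed limits (degrees/s): [147.25, 147.25, 180, 180, 180, 180, 180].

## Interface

Orientations are given as a 3x3 rotation matrix whose columns are the frame's x, y, z axes.
In Python, from cell import arm gives the robot as it stands. The module is installed in compiled form; this text tells all that it offers. Calls block until the motion is done:
- arm.move_pose(position, orientation): joint-space move of the TCP to a pose.
- arm.servo_line(position, feed=150, attitude=None, guard=None): straight line of the TCP; attitude=None keeps the orientation; feed is the mean speed in mm/s. With guard (N) it stops when the force on the tool has changed by that much, and returns True; else False.
- arm.goto_joints(angles): joint-space move.
- arm.grip(opening, force=None): opening from 0.0 (shut) to 1.0 (fully open); force is the grip in N (None keeps the last); returns when the fingers have stopped.
- arm.pause(seconds).
- arm.solve_ik(position, orientation): joint angles nearest the present ones, or None.
- arm.snapshot(name): name is "scene" or "side" or "wrist"; returns the picture (420x560x3 uint8, red, green, blue); there is no depth.
- arm.camera_model(name): a dict with "camera_matrix" (3x3 intrinsics, pixels), "R" (3x3) and "t" (3): a world point X has camera coordinates R X + t; the wrist camera has in their place "mount" (4x4, takes a point from camera to tool coordinates, whose origin is the TCP and whose axes are the flange's). Camera axes: x right, y down, z forward; pixel columns grow to the right and rows downward; lengths in mm; the calibration is good to about 2 mm. A picture is of the moment at which its call begins: read the wrist's pose just before it. camera_model takes no time and is no camera call.
A pose or a line that the arm cannot do raises arm.IKError and nothing moves.
- arm.sign_off(): hands the job in; it is judged then, once.
Readings, each from a call of its own:
- arm.read_t(): time.
- arm.read_qpos(): joint angles.
- arm.read_dq(): joint speeds.
- arm.read_joint_torque(): joint torques, N m.
- arm.read_tcp_pos(): TCP position.
- arm.read_tcp_rot(): TCP orientation.
- arm.read_force(): force on the tool from outside, world axes, zero at the start.
- arm.read_wrist_torque(): the same for the moment, N m.
- arm.read_grip_width(): opening from 0.0 (shut) to 1.0 (fully open).
- arm.read_finger_force(): force on a finger pad.
Only numpy, scipy, OpenCV 4.12 (cv2) and the standard library are available. Lean on these libraries where they do the work, as an engineer would, in place of code of your own. Each camera call takes 0.05 s, during which the arm holds its last target. There are 200 camera calls.

## Task

Put the second-hand condiment set together on its wooden tray for display, with left, right, front (near side) and back as the robot sees the tray: the pepper mill in the middle of the back row, the oil cruet to the left of the mill and the salt shaker to its right, each 85 mm from the mill centre to centre, and the sugar bowl in front of the mill in the middle of the front row with its own lid on. Set each piece down upright and gently, knock nothing over, and leave the empty tumbler where it stands.

Things in the scene. Friction and masses are not known exactly. Their poses are not given: they have to be found in the camera images.
- tray: Shallow wooden tray, fixed, 200 mm deep (its x) by 280 mm wide (its y); rim 22 mm high, 8 mm thick; floor 8 mm thick; a wire handle stands 24 mm out at each short end. Origin: centre of its underside; +x to its back (away from the robot), +y to its left; turned up to 15 degrees. Back row: the lengthwise line 46 mm behind its centre (halfway to the rim); front row: 46 mm in front.
- mill: Dark turned-wood pepper mill, 138 mm tall: foot 54 mm across, narrow waist 34 mm across at 45 mm up, a steel collar, a round head 42 mm across with straight sides from 86 to 116 mm up (the place to grip), and a small steel ball on top. Origin: centre of its underside, z up. About 0.2 kg.
- cruet: Green glass oil cruet (bottle), empty, 134 mm tall: round body 54 mm across up to 58 mm, shoulder, straight neck 26 mm across from 84 to 112 mm up (the place to grip), lip 31 mm across at 112 to 116 mm, cork 18 mm across on top (fixed in it). Origin: centre of its underside, z up. About 0.25 kg.
- shaker: Salt shaker, 84 mm tall: clear glass cylinder 42 mm across, filled white, with a domed steel cap 42 mm across from 52 mm up (straight to 72 mm), with small holes. Grip it at 40 to 65 mm up. Origin: centre of its underside, z up. About 0.12 kg.
- bowl: Small round white ceramic sugar bowl without handles, open at the top, 62 mm across at its straight upper part (30 to 52 mm up), foot 44 mm across, 52 mm tall, wall 4 mm (mouth 54 mm across). Grip it across the outside near the top. Origin: centre of its underside, z up. About 0.2 kg.
- lid: The sugar bowl's white ceramic lid, 64 mm across, lying the right way up: a plug 46 mm across and 7 mm deep underneath, which drops into the bowl's mouth, a shallow dome up to 17 mm, and a knob 16 mm across from 17 to 36 mm up (the place to grip). Origin: centre of the plug's underside, z up; on the bowl it sits 45 mm above the bowl's origin. About 0.06 kg.
- tumbler: Empty clear glass tumbler, 62 mm across at the rim, 105 mm tall, standing loose among the set but not part of it: leave it alone. Origin: centre of its underside, z up.
There are look-alikes about, which are no part of the job. What is shaped like the lid but green or purple is not meant.

How it is judged (in metres and radians):
At the end, for the whole second after the job is handed in: From the tray's centre: mill 46 mm back; cruet 46 mm back, 85 mm left; shaker 46 mm back, 85 mm right; bowl 46 mm forward; each within 15 mm along and across, upright (0.1 rad) on the tray floor, at rest. Lid seated level in the bowl, centred within 7 mm, its origin 42 to 48 mm above the bowl's (x of mill in the frame of tray between 0.031 and 0.061 m and y of mill in the frame of tray between -0.015 and 0.015 m and z of mill in the frame of tray between 0.004 and 0.012 m and angle between each of mill, cruet, shaker, bowl, lid's own z axis and vertical below 0.1 rad and linear speed of each of mill, cruet, shaker, bowl, lid below 0.02 m/s and angular speed of each of mill, cruet, shaker, bowl below 0.2 rad/s and x of cruet in the frame of tray between 0.031 and 0.061 m and y of cruet in the frame of tray between 0.07 and 0.1 m and z of cruet in the frame of tray between 0.004 and 0.012 m and x of shaker in the frame of tray between 0.031 and 0.061 m and y of shaker in the frame of tray between -0.1 and -0.07 m and z of shaker in the frame of tray between 0.004 and 0.012 m and x of bowl in the frame of tray between -0.061 and -0.031 m and y of bowl in the frame of tray between -0.015 and 0.015 m and z of bowl in the frame of tray between 0.004 and 0.012 m and horizontal distance between lid and bowl below 0.007 m and z of lid in the frame of bowl between 0.042 and 0.048 m); the robot touches nothing.
It fails at once if the tumbler is pushed more than 25 mm or tipped (distance of tumbler from where it was at the start of the episode above 0.025 m or angle between tumbler's own z axis and vertical above 0.4 rad).
It fails at once if a piece of the set is knocked over (angle between any of mill, cruet, shaker, bowl, lid's own z axis and vertical above 0.7 rad).
It fails at once if a piece of the set is dropped: out of the fingers and falling faster than 0.5 m/s (a fall of more than about 13 mm) ((contact force between mill and the fingers below 0.05 N and linear speed of mill above 0.5 m/s) or (contact force between cruet and the fingers below 0.05 N and linear speed of cruet above 0.5 m/s) or (contact force between shaker and the fingers below 0.05 N and linear speed of shaker above 0.5 m/s) or (contact force between bowl and the fingers below 0.05 N and linear speed of bowl above 0.5 m/s) or (contact force between lid and the fingers below 0.05 N and linear speed of lid above 0.5 m/s)).
It fails at once if a piece is banged down on the tray, or the lid on the bowl (more than 60 N) (contact force between any of mill, cruet, shaker, bowl and tray above 60 N or contact force between lid and bowl above 60 N).
It also fails if it takes over 128 s, if anything falls off the work surface, if the arm or the gripper's body presses on something with over 40 N, if the wrist force passes 120 N, or if a joint passes its speed limit or range.

## Working session

There is one attempt and no reset: what is moved stays moved. The work goes in short steps, each a Python script; the robot and the scene stay as the last script left them, time stands still between calls to the robot, and variables do not carry over. Pictures are saved under pics/ and viewed, at most 14 in all, crops included, and the job is handed in when it is done.

```bash
mkdir -p pics; python3 - <<'E'
from cell import arm
import cv2,numpy as np
for n in("scene","side"):
    im=arm.snapshot(n); cv2.imwrite(f"pics/{n}0.png",cv2.resize(im[:,:,::-1],None,fx=1.4,fy=1.4)); cv2.imwrite(f"{n}.png",im[:,:,::-1])
    m=arm.camera_model(n); print(n,m["camera_matrix"].round(1).tolist(),m["R"].round(3).tolist(),m["t"].round(1),(-m["R"].T@m["t"]).round())
print(arm.camera_model("wrist"),arm.read_tcp_rot().round(3),arm.read_t())
E
```

```text
scene [[428.9, 0.0, 277.8], [0.0, 428.9, 205.3], [0.0, 0.0, 1.0]] [[-0.862, 0.507, 0.018], [0.361, 0.637, -0.681], [-0.356, -0.581, -0.732]] [ 392.5 -165.  1204.2] [827. 605. 762.]
side [[382.1, 0.0, 285.3], [0.0, 382.1, 204.8], [0.0, 0.0, 1.0]] [[-0.952, -0.306, 0.003], [-0.237, 0.733, -0.638], [0.193, -0.608, -0.77]] [413.9 133.4 966.3] [239. 616. 828.]
{'camera_matrix': array([[316.84164944,   0.        , 285.16923318],
       [  0.        , 316.84164944, 212.33957347],
       [  0.        ,   0.        ,   1.        ]]), 'mount': array([[ 5.90792882e-04, -9.48821666e-01, -3.15811807e-01,
         8.04483796e+01],
       [ 9.99999712e-01,  4.10325686e-04,  6.37933119e-04,
        -1.06914929e+00],
       [-4.75699068e-04, -3.15812093e-01,  9.48821635e-01,
        -1.43768668e+02],
       [ 0.00000000e+00,  0.00000000e+00,  0.00000000e+00,
         1.00000000e+00]])} [[-0.     1.    -0.002]
 [ 1.     0.    -0.   ]
 [-0.    -0.002 -1.   ]] 0.1
```

View pics/scene0.png

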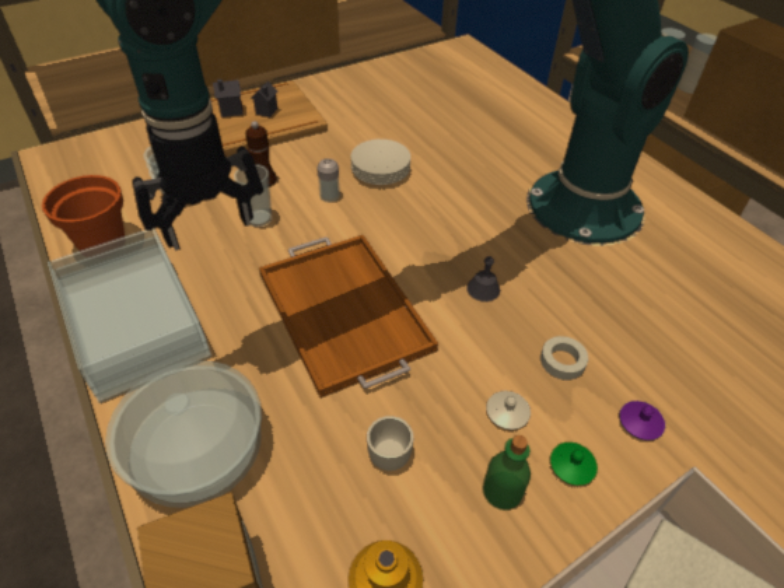

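View pics/side0.png

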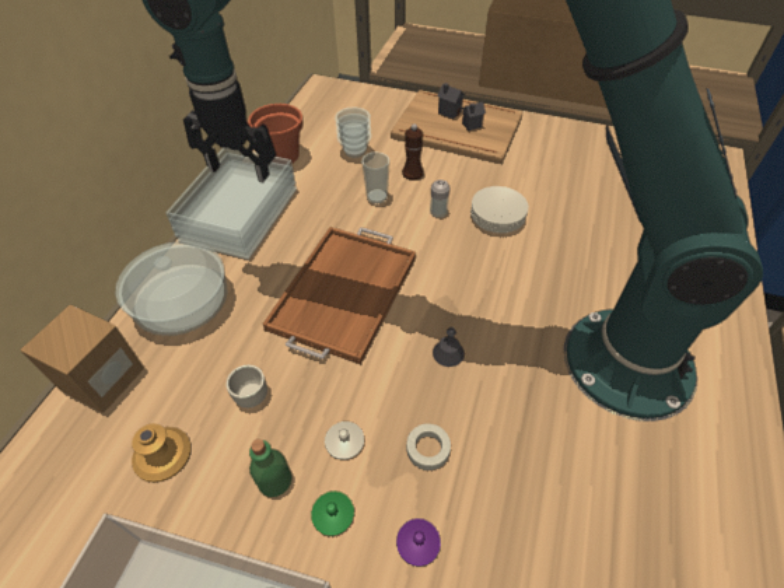

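The scene picture (1.4x) shows the tray at (348,312), mill (257,152), tumbler (257,195), shaker (329,180), bowl (390,443), cruet (508,475) and the white lid (509,408). The side view shows the same pieces at mill (413,152), tumbler (376,180), shaker (440,198), bowl (247,388), cruet (270,470) and white lid (344,440).

Lid candidates in the scene picture are white (509,408), green (573,463), purple (642,420) and the open white ring (565,357). The white one with a knob fits. I'll check it in one enlarged crop.

```bash
python3 - <<'E'
import cv2,numpy as np
def c(n,x,y,w,h,W,H):
    return cv2.resize(cv2.imread(n+".png")[y:y+h,x:x+w],(W,H),interpolation=cv2.INTER_CUBIC)
# each 400x300 
a=c("scene",100,80,150,75,600,300);b=c("scene",250,250,150,75+25,600,400)
cv2.imwrite("pics/c1.png",np.vstack([c("scene",100,80,150,70,600,280),c("scene",255,270,150,80,600,320)]))
cv2.imwrite("pics/c2.png",np.vstack([c("side",220,75,150,75,600,300),c("side",155,260,150,75,600,300)]))
E
```

```text
(no output)
```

View pics/c1.png

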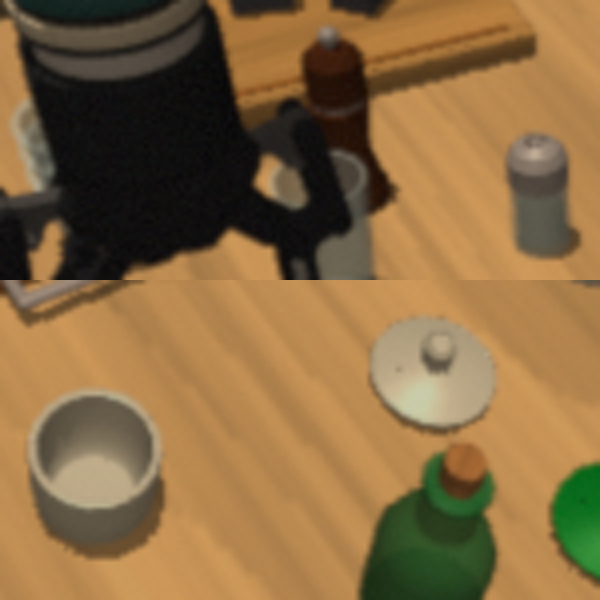

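View pics/c2.png

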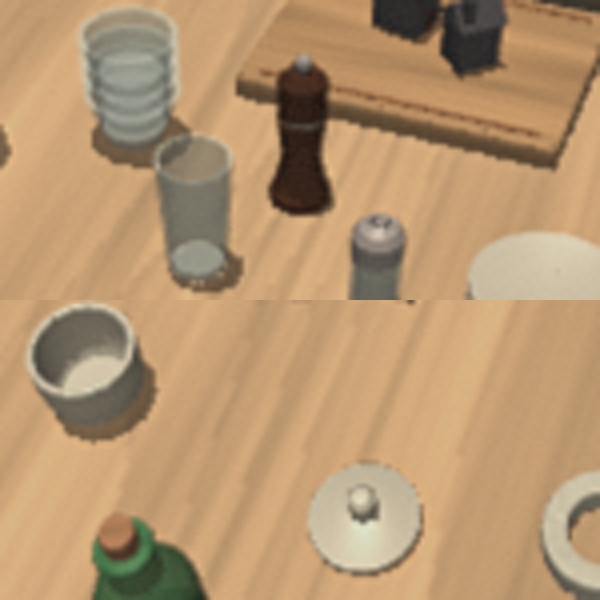

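The crops confirm the lid: white with a white ball knob, at scene pixel (364.5,287) and side pixel (245.5,310). The ring is open, and the green and purple ones are excluded. The tumbler stands clear next to the mill. Next I triangulate.

```bash
cat >h.py <<'E'
import numpy as np,cv2
from cell import arm
M={n:arm.camera_model(n) for n in("scene","side")}
def tri(a,b):
    P=[M[n]["camera_matrix"]@np.c_[M[n]["R"],M[n]["t"]] for n in("scene","side")]
    X=cv2.triangulatePoints(P[0],P[1],np.float64(a).reshape(2,1),np.float64(b).reshape(2,1))[:,0];X=X[:3]/X[3]
    r=[]
    for p,u in zip(P,(a,b)): q=p@np.r_[X,1]; r.append(np.hypot(*(q[:2]/q[2]-u)))
    return X,max(r)
def ray(K,R,C,uv,z):  # R: cam->world
    d=R@np.linalg.inv(K)@np.array([uv[0],uv[1],1.]); return C+d*(z-C[2])/d[2]
def wpose():
    m=arm.camera_model("wrist");T=m["mount"];Rt=arm.read_tcp_rot();p=arm.read_tcp_pos()
    return m["camera_matrix"],Rt@T[:3,:3],p+Rt@T[:3,3]
def down(a): # closing axis (tool y) at angle a deg from world x
    a=np.radians(a);y=np.array([np.cos(a),np.sin(a),0]);z=np.array([0,0,-1.]);return np.c_[np.cross(y,z),y,z]
E
python3 - <<'E'
from h import *
for n,a,b,z in [("mill",(181.75,89),(296,91),134),("shaker",(234.5,115.5),(315,131),83),("tumbler",(180,124.5),(268.5,115),105),("bowl",(278.75,312.25),(175.6,273),52),("knob",(364.5,287.25),(245.5,310.25),29),("cork",(371.5,314.5),(184.5,316),134)]:
    X,r=tri(a,b);print(n,X.round(1),"exp z",z,"res",round(r,2))
s=np.array([(260,267),(364,238),(436,346),(320,391)])/1.4;t=np.array([(333,231),(415,256),(362,360),(266,325)])/1.4
C=np.array([tri(a,b)[0] for a,b in zip(s,t)]);print(C.round(1),C.mean(0),[np.linalg.norm(C[i]-C[i-1]).round() for i in range(4)])
# mask-based tray: ray cast to z=22
for n in("scene","side"):
    im=cv2.imread(n+".png").astype(int);b,g,r=cv2.split(im.astype(np.uint8));b,g,r=[x.astype(float) for x in(b,g,r)]
    m=((r>1.65*g)&(r>40)).astype(np.uint8);m=cv2.morphologyEx(m,cv2.MORPH_OPEN,np.ones((3,3)))
    k,L,st,ce=cv2.connectedComponentsWithStats(m);i=1+st[1:,4].argmax();print(n,st[i],ce[i])
    c=max(cv2.findContours((L==i).astype(np.uint8),0,2)[0],key=cv2.contourArea)
    R=M[n]["R"].T;p=np.float32([ray(M[n]["camera_matrix"],R,-R@M[n]["t"],q[0],22)[:2] for q in c]);print(cv2.minAreaRect(p))
E
```

```text
mill [ 526.  -393.6  126.5] exp z 134 res 0.13
shaker [ 429.5 -276.5   80.9] exp z 83 res 0.06
tumbler [ 579.5 -281.3  101.8] exp z 105 res 0.05
bowl [614.  271.8  46.1] exp z 52 res 0.2
knob [431.2 299.7  26.1] exp z 29 res 0.07
cork [511.2 389.8 133.7] exp z 134 res 0.75
[[ 632.8 -143.5    6.7]
 [ 438.6 -118.9   11.4]
 [ 457.2  149.8    4.1]
 [ 654.1  136.2    8.1]] [545.70116837   5.89529064   7.56413392] [np.float64(281.0), np.float64(196.0), np.float64(269.0), np.float64(197.0)]
scene [ 186  169  126  114 8317] [246.60490562 223.82229169]
((551.353515625, 16.623092651367188), (288.28143310546875, 200.6330108642578), 86.41107177734375)
side [178  75  38  39 875] [199.92114286  90.46285714]
((910.2474365234375, -417.79052734375), (135.7152099609375, 238.42393493652344), 20.60440444946289)
```

```bash
python3 - <<'E'
from h import *
import pickle
D={}
for n,p in [("tray",(560,-40,300)),("left",(520,260,330)),("right",(520,-390,330))]:
    arm.move_pose(p,down(0)); arm.pause(.2); W=wpose(); im=arm.snapshot("wrist"); D[n]=(W,im)
    cv2.imwrite(f"w_{n}.png",im[:,:,::-1]); print(n,W[2].round(),arm.read_t())
pickle.dump(D,open("w.pkl","wb"))
f=[cv2.resize(D[n][1],(400,300),interpolation=cv2.INTER_AREA)[:,:,::-1] for n in D]
cv2.imwrite("pics/w.png",np.vstack([np.hstack(f[:2]),np.hstack([f[2],f[2]*0])]))
E
```

```text
tray [560.  41. 443.] 1.1083
left [520. 339. 474.] 2.525
right [ 519. -309.  474.] 5.0917
```

View pics/w.png

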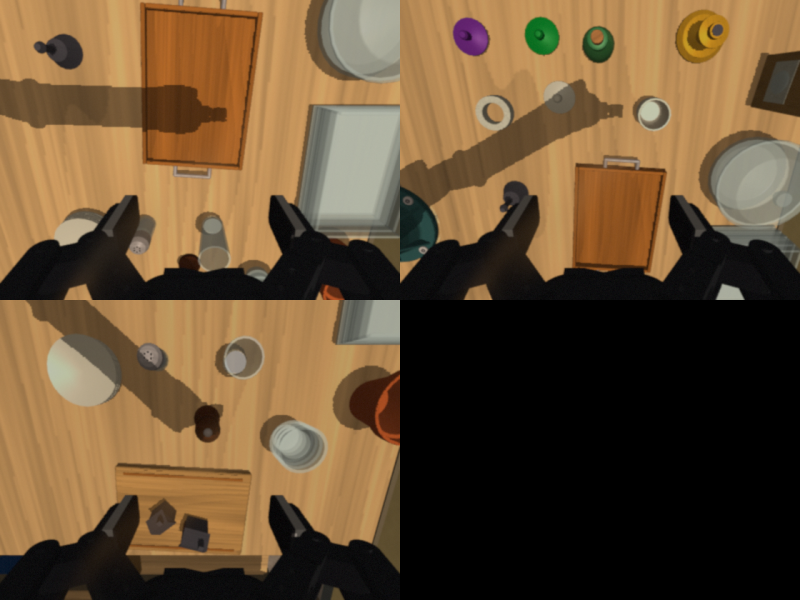

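The wrist views show, in the 400-px thumbnails: tray corners (141,3), (263,12), (240,168), (142,164); bowl (253,113), lid (158,97) and cork (197,36) in "left"; shaker (151,53), tumbler rim (245,57) and mill head (207,130) in "right".

```bash
python3 - <<'E'
from h import *
import pickle
D=pickle.load(open("w.pkl","rb"))
for v,n,uv,z in [("left","bowl rim",(253,113),52),("left","lid knob",(158,97),28),("left","cork",(197,34),134),("right","shaker",(150,53),82),("right","tumbler",(245,57),105),("right","mill ball",(208,133),135)]:
    print(n,ray(*D[v][0],np.array(uv)*1.4,z).round(1))
for v in("tray",):
    W,im=D[v];hsv=cv2.cvtColor(im,cv2.COLOR_RGB2HSV);f=im.astype(float)
    m=((f[...,0]>1.7*f[...,1])).astype(np.uint8);m=cv2.morphologyEx(m,cv2.MORPH_OPEN,np.ones((3,3)))
    m=cv2.morphologyEx(m,cv2.MORPH_CLOSE,np.ones((9,9)));k,L,st,ce=cv2.connectedComponentsWithStats(m);i=1+st[1:,4].argmax();print(st[i])
    c=max(cv2.findContours((L==i).astype(np.uint8),0,2)[0],key=cv2.contourArea)
    p=np.float32([ray(*W,q[0],22)[:2] for q in c]);print(v,cv2.minAreaRect(p))
    o=im[:,:,::-1].copy();cv2.drawContours(o,[c],-1,(255,0,0),1)
    a=o[0:260,170:400]
cs=np.array([(141,3),(263,12),(240,168),(142,164)])*1.4
P=np.array([ray(*D["tray"][0],q,22) for q in cs]);print(P.round(1),P.mean(0))
g=cv2.cvtColor(D["left"][1],cv2.COLOR_RGB2BGR)
z=lambda I,x,y,w,h:cv2.resize(I[y:y+h,x:x+w],(400,300),interpolation=cv2.INTER_CUBIC)
r=cv2.cvtColor(D["right"][1],cv2.COLOR_RGB2BGR)
cv2.imwrite("pics/w2.png",np.vstack([np.hstack([cv2.resize(a,(400,300)),z(g,190,110,80,60)]),np.hstack([z(g,310,120,80,60),z(r,180,40,200,150)])]))
E
```

```text
bowl rim [611.6 273.5  52. ]
lid knob [432.3 300.9  28. ]
cork [511.2 392.6 134. ]
shaker [ 434.  -273.6   82. ]
tumbler [ 581.8 -280.9  105. ]
mill ball [ 526.4 -391.2  135. ]
[  198     5   168   225 29928]
tray ((547.1864013671875, 8.852935791015625), (275.27593994140625, 195.86280822753906), 86.02165222167969)
[[ 459.3  153.    22. ]
 [ 656.6  140.7   22. ]
 [ 633.5 -133.4   22. ]
 [ 437.4 -125.1   22. ]] [546.70550484   8.80124851  22.        ]
```

View pics/w2.png

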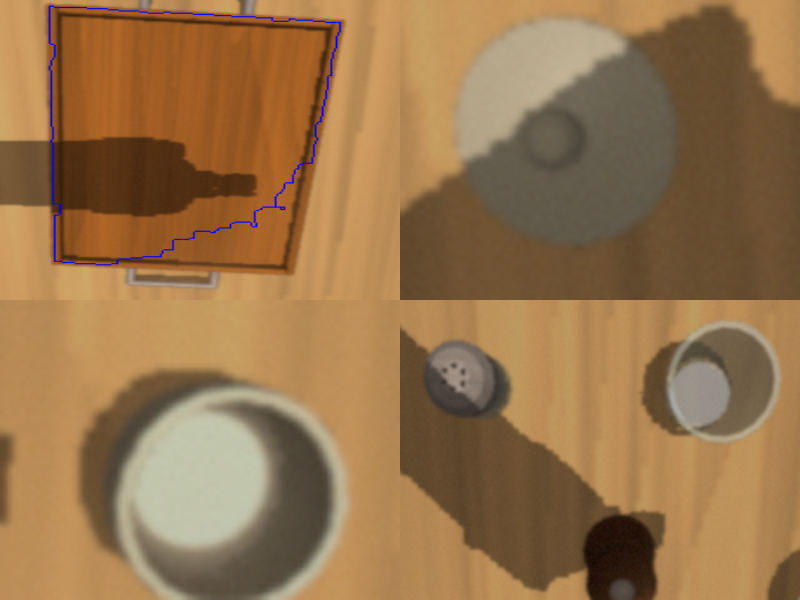

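Both views agree to within about 3 mm. Tray centre is (547,9) at about -4.2°. The bowl goes first.

```bash
cat >>h.py <<'E'
TC=np.array([547.,9]);TH=-4.2
def tray(x,y):
    c,s=np.cos(np.radians(TH)),np.sin(np.radians(TH));return TC+[c*x-s*y,s*x+c*y]
def best(p,a):
    q0=np.array(arm.read_qpos());o=[]
    for k in(a,a+180):
        q=arm.solve_ik(p,down(k))
        if q is not None:o.append((np.abs(np.array(q)-q0).max(),k))
    return down(min(o)[1])
def rep(s): print(s,"t",round(arm.read_t(),1),"tcp",np.round(arm.read_tcp_pos(),1),"w",round(float(arm.read_grip_width())*85,1),"F",np.round(arm.read_finger_force(),1),np.round(arm.read_force(),1))
def pick(xy,zg,a,w,force,up):
    p=arm.read_tcp_pos()
    if p[2]<up: arm.servo_line([p[0],p[1],up])
    R=best([*xy,up],a);arm.move_pose([*xy,up],R);arm.grip(w/85)
    if arm.servo_line([*xy,zg+25],200,guard=8): rep("HIT");raise SystemExit
    if arm.servo_line([*xy,zg],60,guard=8): rep("HIT");raise SystemExit
    arm.grip(0,force);rep("gripped")
    arm.servo_line([*xy,zg+10],40);arm.servo_line([*xy,up],150);rep("lifted")
def place(xy,zp,up,open_mm,guard=4):
    arm.servo_line([*xy,up],200);arm.pause(.2)
    arm.servo_line([*xy,zp+12],120);arm.pause(.2)
    h=arm.servo_line([*xy,zp-5],20,guard=guard);rep(f"down {h} exp z {zp}")
    arm.grip(open_mm/85);arm.pause(.2);p=arm.read_tcp_pos()
    arm.servo_line([*xy,p[2]+25],60);arm.servo_line([*xy,max(up,p[2]+30)],200);rep("released")
E
python3 - <<'E'
from h import *
arm.servo_line([520,-100,300],300)
pick((614,272),17,86,85,40,190)
place(tray(-46,0),25,190,85)
E
```

```text
gripped t 9.7 tcp [614.3 272.   17.8] w 60.3 F 43.2 [-1.  -1.2  4.9]
lifted t 11.4 tcp [613.2 271.6 188.8] w 60.9 F 43.9 [ 0.3 -0.  -2.5]
down True exp z 25 t 15.4 tcp [501.1  12.3  25.7] w 60.6 F 44.3 [-0.8  0.1  6.4]
released t 17.4 tcp [500.2  12.2 189.1] w 85.2 F 0.0 [-0.8 -0.3  0.4]
```

```bash
python3 - <<'E'
from h import *
import pickle
arm.pause(.2);W=wpose();im=arm.snapshot("wrist")
R=best([431.3,299.6,190],86);arm.move_pose([431.3,299.6,190],R);arm.pause(.2);W2=wpose();im2=arm.snapshot("wrist");rep("")
pickle.dump([(W,im),(W2,im2)],open("w3.pkl","wb"))
cv2.imwrite("pics/w3.png",np.vstack([im[:300],im2[:300]])[:,:,::-1])
print(W[2],W[1].round(2).tolist())
E
```

```text
t 19.0 tcp [432.1 298.2 190. ] w 85.2 F 0.0 [-0.3 -0.5  0.5]
[418.86499996  17.30871529 332.8221203 ] [[0.07, 0.95, 0.31], [1.0, -0.07, -0.02], [-0.0, 0.31, -0.95]]
```

View pics/w3.png

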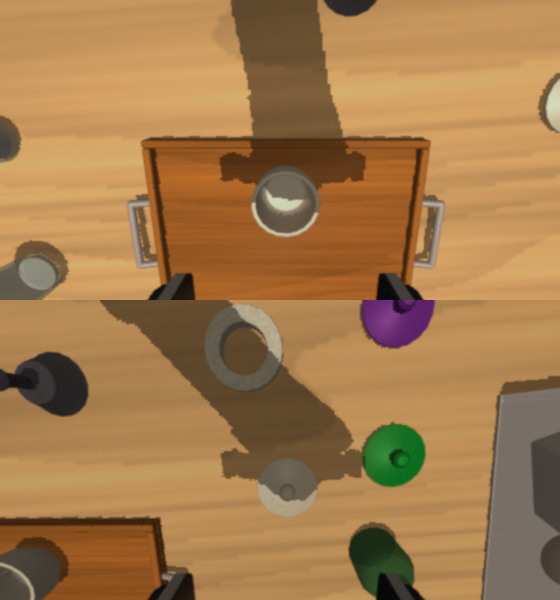

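The wrist view shows the bowl upright on the tray with its rim centred at about (286,201) and the tray's front rim corners at (143,141) and (430,141). In the lower image the lid knob is at (287,192), in line.

```bash
python3 - <<'E'
from h import *
import pickle
(W,im),(W2,im2)=pickle.load(open("w3.pkl","rb"))
print("bowl",ray(*W,(286,201),60),"corners",ray(*W,(143,141),22),ray(*W,(430,141),22),"knob",ray(*W2,(287,192),29),"lid disc",ray(*W2,(287.5,188),9))
f=im.astype(float);m=((f[...,0]<1.35*f[...,2])&(f.max(2)>35)).astype(np.uint8);m[260:]=0
k,L,st,ce=cv2.connectedComponentsWithStats(m);i=L[200:236,270:300];i=np.bincount(i[i>0]).argmax();print(st[i],"expect tray",tray(-46,0),tray(-100,140),tray(-100,-140))
E
```

```text
bowl [497.58663876  12.37402746  60.        ] corners [ 439.18013914 -121.41938269   22.        ] [458.24148503 153.85461449  22.        ] knob [430.45651075 298.9455962   29.        ] lid disc [431.42536868 299.49965991   9.        ]
[ 252  167   65   69 2169] expect tray [501.12353405  12.36895707] [457.52189988 155.94784652] [ 437.01520468 -123.3002071 ]
```

```bash
python3 - <<'E'
from h import *
import pickle
(W,im),_=pickle.load(open("w3.pkl","rb"))
print(ray(*W,(286,236),60)[0]-31,ray(*W,(286,167),60)[0]+31,ray(*W,(286,167),38)[0]+31)
cv2.imwrite("pics/w4.png",cv2.resize(im[155:245,230:340],(770,630),interpolation=cv2.INTER_CUBIC)[:,:,::-1][:600])
E
```

```text
500.33452625716814 498.0416289794144 501.92652598605025
```

View pics/w4.png

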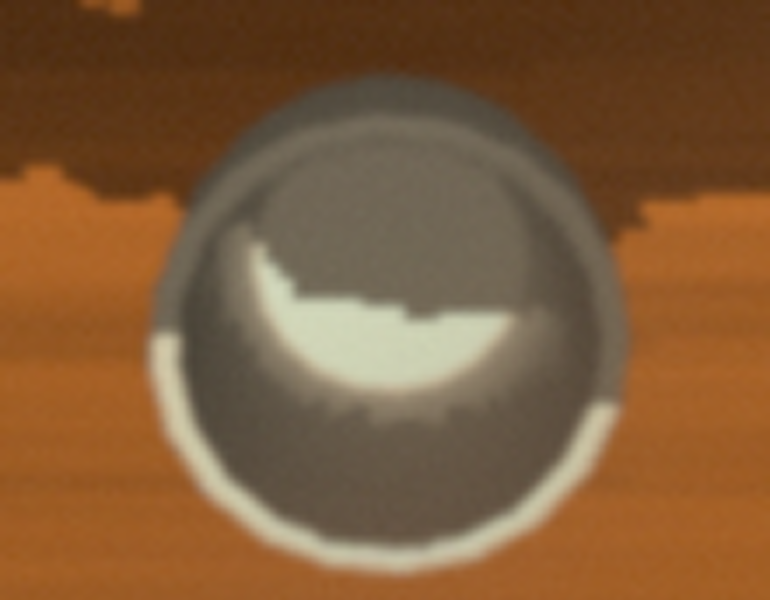

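The crop shows the rim outline centred at full-resolution pixel (285.6,204.1), which puts the bowl at about (500.4,12.1). Now the lid.

```bash
python3 - <<'E'
from h import *
pick((430.8,299.2),20.5,86,45,30,190)
place((500.4,12.2),73.5,190,40,guard=3)
arm.pause(.2);W=wpose();im=arm.snapshot("wrist")
cv2.imwrite("pics/w5.png",cv2.resize(im[140:245,220:350],(650,525),interpolation=cv2.INTER_CUBIC)[:,:,::-1])
print(W[1].round(2).tolist(),W[2].round())
E
```

```text
gripped t 21.8 tcp [431.  299.3  20.8] w 14.0 F 29.3 [-1.  -0.4  1.5]
lifted t 23.4 tcp [430.2 298.7 189.2] w 14.2 F 29.2 [ 0.   0.1 -0.4]
down True exp z 73.5 t 27.1 tcp [500.4  12.2  73.9] w 14.2 F 29.8 [-1.1  0.3  5.6]
released t 28.8 tcp [499.8  12.1 189.4] w 40.3 F 0.0 [-0.5 -0.2 -0.7]
[[0.07, 0.95, 0.31], [1.0, -0.07, -0.02], [-0.0, 0.31, -0.95]] [418.  17. 333.]
```

View pics/w5.png

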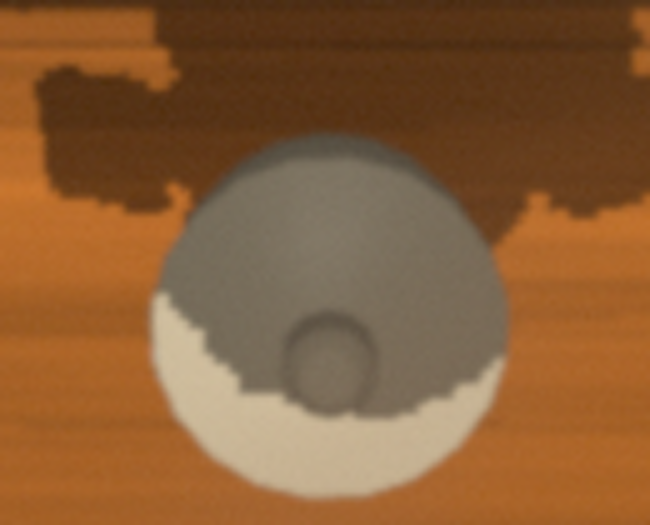

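The lid is seated level: the knob sits where expected and contact came at z 73.9 against 73.5 expected. Next the shaker, then the mill.

```bash
python3 - <<'E'
from h import *
pick((431,-277),30,-4,75,35,190)
place(tray(46,-85),38,190,70)
pick((526,-391),78,-4,75,40,245)
place(tray(46,0),86,245,70)
E
```

```text
gripped t 32.7 tcp [ 431.2 -277.1   30.4] w 40.7 F 35.1 [-0.1  0.   2.4]
lifted t 34.2 tcp [ 430.4 -276.5  189.2] w 40.8 F 35.5 [-0.7 -0.1 -0.9]
down True exp z 38 t 38.0 tcp [586.6 -79.1  38.4] w 40.5 F 35.8 [-0.5  1.6  5.2]
released t 39.9 tcp [585.7 -78.8 189. ] w 70.3 F 0.0 [-0.3  0.1  0.4]
gripped t 43.7 tcp [ 526.6 -391.4   78.5] w 40.4 F 41.2 [ 0.8 -1.1  2.2]
lifted t 45.3 tcp [ 525.3 -390.4  243.8] w 40.5 F 40.8 [-0.3 -0.4 -2.9]
down True exp z 86 t 49.8 tcp [592.9   5.7  86.4] w 40.2 F 41.5 [-0.   0.4  4.2]
released t 51.8 tcp [591.8   5.8 243.8] w 70.0 F 0.0 [-0.7  0.2  0.2]
```

```bash
python3 - <<'E'
from h import *
pick((511.2,390.8),81,-4,65,40,240)
place(tray(46,85),89,240,60)
arm.move_pose([480,200,330],best([480,200,330],0));arm.pause(.3)
ims=[]
for n in("scene","side"):
    im=arm.snapshot(n);cv2.imwrite(n+"1.png",im[:,:,::-1]);ims.append(cv2.resize(im[80:300,130:330],(400,440))[:,:,::-1])
cv2.imwrite("pics/f.png",np.hstack(ims));rep("")
E
```

```text
gripped t 55.3 tcp [511.7 390.9  81.4] w 28.5 F 38.8 [ 0.1 -0.1  1.8]
lifted t 56.9 tcp [510.4 390.3 238.9] w 28.5 F 39.0 [-0.2 -0.3 -1.9]
down True exp z 89 t 60.9 tcp [599.1  90.4  89.4] w 28.8 F 39.6 [-0.2  0.   3.8]
released t 62.8 tcp [598.   90.5 238.9] w 60.2 F 0.0 [-0.6  0.   0.2]
 t 64.0 tcp [480.4 199.4 329.6] w 60.0 F 0.0 [-0.4 -0.3  0.1]
```

View pics/f.png

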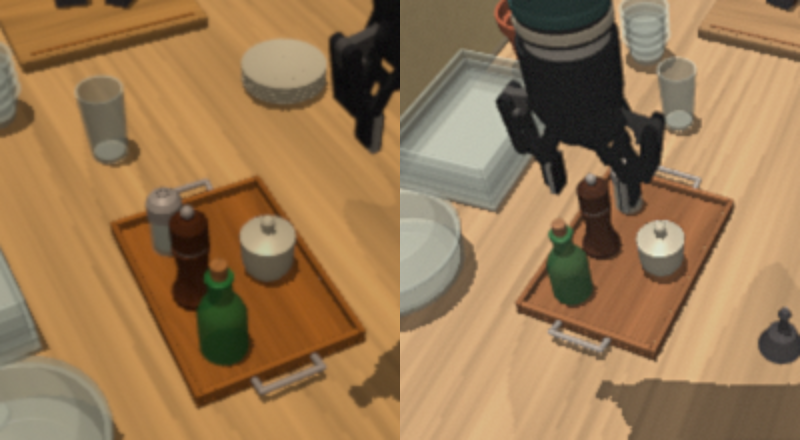

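Both views show the pieces upright on the tray, the lid on the bowl and the tumbler in its place. I'll run one numeric check of cork (239,214)/(209,193.5) and ball (223,186)/(226.5,171), then hand in.

```bash
python3 - <<'E'
from h import *
c,s=np.cos(np.radians(TH)),np.sin(np.radians(TH));ok=True
for n,a,b,e in [("cork",(239,214),(209,193.5),(46,85)),("ball",(223,186),(226.5,171),(46,0))]:
    X,r=tri(a,b);d=X[:2]-TC;t=np.array([c*d[0]+s*d[1],-s*d[0]+c*d[1]]);print(n,X.round(),t.round(1),round(r,1));ok&=np.abs(t-e).max()<9
if ok: print(arm.sign_off())
E
```

```text
cork [599.  91. 134.] [46.3 85.5] 0.3
ball [592.   3. 131.] [45.2 -2.7] 0.8
the job is handed in; nothing more can be done
None
```

The condiment set is on its tray with the lid seated on the bowl and the tumbler untouched. I handed it in at about 64 s; no verdict was shown. A last camera check put the cruet and mill within about 3 mm of target, and I checked the shaker, bowl and lid by eye.

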